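# Show the due roll template to the inspection camera

## Robot

A 6-joint arm with a two-finger parallel gripper is mounted at the origin on the work surface. World frame = base frame: x ahead of the robot, y to its left, z up, the work surface at z = 0. Lengths are in m, angles in rad, forces in N, time in s.
With the tool pointing down it reaches from about 0.35 to 0.775 m from the base axis. Payload 5.5 kg.
Tool frame: the origin (TCP) lies where the fingers leave the gripper's body, on its centre line; the fingertips stand 73 mm ahead of it and the grasp point (between the pads) lies 54 mm ahead of it; z points along the fingers, y is the direction in which the jaws open and shut (so a half turn about z gives the same grasp; the last joint's range is limited). The gripper opens to 85 mm and grips with 20 to 120 N. Pads are 22 mm wide; open, the fingers measure 114 mm over their backs; the gripper's body (76 mm by 85 mm) begins 54 mm behind the grasp point. The pads swing forward as they close: fully open they stand 13 mm farther back than shut.
Start: joints at [-1.451, 0.313, 0.046, 1.304, 0, 1.431], TCP at [0.148, -0.556, 0.304] pointing down, gripper open.
Joint ranges: [-2.76, 2.76], [-0.86, 1.69], [-1.03, 1.26], [-2.2, 2.34], [-1.47, 1.5], [-3.14, 3.14]. Speed limits (rad/s): [2.57, 2.57, 3.14, 3.14, 3.14, 3.14].

## Interface

Orientations are given as a unit quaternion [w, x, y, z].
In Python, from workcell import env, read_camera, job, cut_out gives the robot as it stands.
- The arm moves only by the tool servo_tool, never from a script. Its argument "deltas" is a list of rows, each an object of numbers: "dx", "dy", "dz": the shift along the world's x, y, z in mm; "rx", "ry", "rz": the turn, a rotation vector about the world's x, y, z in rad; "fingers": the closure, from -1 (fully open) to 1 (shut). A call has 1 to 8 rows; each row shifts and turns the commanded pose from where the row before left it; what a row does not reach is not made up. A row lasts 1/10 s, in which the tool goes at most 50 mm and 8.59 degrees, less where a joint would pass 70% of its speed; a pose out of reach is approached as far as the arm can. A call is refused whole if a number of a shift passes 50 or a number of a turn 0.15, either way. A call with a gripper value outside its range is refused whole. The fingers move at their own pace and stop on an object; "newtons" is the grip in N (left out, the last holds). Time passes only in rows, so rows that do not move let the fingers close. It gives the time, the measured TCP pose, the force and the opening at its end, in the units of the state.
- env.get_state(): the state, without advancing time (a new reading comes with each control period).
- read_camera(name): name is "side" or "top"; returns a dict with "img" (384x512x3 uint8, red, green, blue), "intrinsics" (3x3 intrinsics, pixels), "extrinsics" (4x4, takes a point from camera to world coordinates). Camera axes: x right, y down, z forward; pixel columns grow to the right and rows downward; lengths in m; the calibration is good to about 2 mm. A picture is of the moment at which its call begins. There is no depth.
- job.hand_in(): hands the job in, once; it reports no verdict.
Trained networks look in the newest picture that a camera, given by its name, has taken for a name from the list of things; names that differ only in an ending like _2 or _b are one class to them, and where a whole thing is asked for, a point or a joint stands for the part that bears it (a point fixed in the world has none). Each returns a list of dicts, best first, with "confidence" (0 to 1); they miss things now and then, are a little off and sometimes report something else, mostly with a low value. They report only what shows in the picture. A call takes as long as a camera call. They do not tell look-alikes from the thing itself.
- cut_out(target, camera): "region" (384x512 bool, what is visible of it) and "extent" ([left, top, right, bottom] in pixels, round what is visible of it).
The state is a dict: "clock": time; "joint_pos": joint angles; "qvel": joint speeds; "tau": joint torques, N m; "tcp_pos": TCP position; "orientation": TCP orientation; "wrist_force": force on the tool from outside, world axes, zero at the start; "ft_torque": the same for the moment, N m; "finger_gap": finger opening in m.
Only numpy, scipy, OpenCV 4.12 (cv2) and the standard library are available. Lean on these libraries where they do the work, as an engineer would, in place of code of your own. Each camera call takes 0.05 s, during which the arm holds its last target. There are 200 camera calls.

## Task

The brass template that is due for inspection stands in the rack with a steel saddle over its top. First hang the saddle astride the bar of the little rail, near the middle, and let go of it; then draw that template out of the rack and hold it up in the air in front of the inspection camera: upright, its flat face (either one) square to the lens, its half-round nose centred on the lens axis about 150 mm in front of the lens. Finish while holding it there still, and leave the other templates and everything else on the bench where they are.

Things in the scene. Friction and masses are not known exactly. Their poses are not given: they have to be found in the camera images.
- rack: Wooden rack fixed to the bench, 100 x 250 x 40 mm high, with three slots 85 mm apart in a row along its y axis, one template standing in each. Each slot is 11 mm wide (rack y), runs along rack x, and its floor is 10 mm above the bench. Origin: centre of the underside. z up.
- due_template: Brass plate, 8 mm thick (y), 60 wide (x), 125 tall (z), about 0.35 kg, with a half-round nose (radius 25 mm) on its +x edge; the one under the saddle. Stands loose in any of the three slots, the lowest 30 mm within it; grip its flat faces near the top from above. Origin: centre of its bottom edge, 10 mm above the bench at the start. Its x, y are parallel to the rack's.
- due_nose (a point): Centre of the half-round nose of the due template: 30 mm along its +x and 70 mm above its bottom edge, half way through the thickness. This is the point to bring to the view point.
- saddle: Steel saddle (inverted U, 0.12 kg) resting on the top edge of the due template. Top plate 44 (x) x 30 (y) x 4 mm; legs on its +y and -y sides reach 62 mm below the plate's underside, 22 mm apart inside at the top, 37 mm at the foot. Black grip fin on top: 30 (x) x 10 (y, grip this) x 40 mm tall. Origin: centre of the plate's underside. x: the way the template edge, or later the bar, runs; z up.
- rail: Parking rail fixed to the bench: a horizontal steel bar 12 mm in diameter running along the rail's y axis, 172 mm long, on two posts 160 mm apart, on a 90 x 190 mm foot 12 mm thick. Origin: centre of the foot's underside.
- rail_mid (a point): Middle of the bar, on its centre line, 130 mm above the bench (the bar's top is at 136 mm).
- inspection_camera: Grey box camera with a round black lens on a post, fixed to the bench. It looks level along its own -x axis; the lens axis is 230 mm above the bench, the lens front 60 mm ahead (-x) of the origin. The head's top is 259 mm above the bench. Origin: on the bench below the camera.
- view_point (a point): Empty point in the air on the lens axis, 150 mm in front of the lens front (camera -x), 230 mm above the bench: where the nose of the due template is to be held.
- vee_template: Bystander: brass template of the same plate size with a pointed nose, loose in another slot of the rack. Origin as for the due template.
- box_template: Bystander: brass template of the same plate size with a square nose, loose in another slot of the rack. Origin as for the due template.
- master_ring: Bystander: polished steel ring, 76 mm outside, 44 mm bore, 24 mm high, lying on the bench. Origin: centre of its underside.
- stopwatch: Bystander: round nickel stopwatch, 54 mm across, 14 mm thick, lying on its back, crown and bow towards its +x. Origin: centre of its underside.
- sine_bar: Bystander: black iron sine bar, 130 (x) x 25 x 32 mm high, lying on its two rolls on the bench. Origin: centre of its underside.
- setting_plug: Bystander: steel setting plug standing on end, 40 mm across at the foot with an 18 mm stem, 75 mm tall. Origin: centre of its underside.
There are look-alikes about, which are no part of the job. Leave any pink look-alike of the saddle alone. Leave any purple look-alike of the due_template alone.

How it is judged:
By the outcome, as a careful person would: the job done as asked, in the order asked, and still so for the second after the job is handed in, while the arm keeps its last pose, push and grip.
It also fails if it takes over 59 s, if anything falls off the work surface, if the arm or the gripper's body presses on something with over 40 N, if the wrist force passes 120 N, or if a joint passes its speed limit or range.

## Working session

There is one attempt and no reset: what is moved stays moved. The work goes in short steps, Python scripts to look and compute and a tool call to move; the robot and the scene stay as the last step left them, time stands still between calls to the robot, and variables do not carry over. Pictures are saved under pics/ and viewed, about 8 in all and at most 12, crops included, and the job is handed in when it is done.

Besides the shell and the picture viewer there is one more tool, called after "Call:" as a command line: name --argument value ..., lists and objects as JSON in quotes. servo_tool: Moves the arm, as the interface text tells. Its arguments: {"type":"object","properties":{"deltas":{"type":"array"},"newtons":{"type":"number"}},"required":["deltas"]}

```bash
mkdir -p pics; ls; python3 - <<'E'
from workcell import env, read_camera
import cv2, numpy as np
for n in("side","top"):
    c=read_camera(n); cv2.imwrite(f"pics/{n}0.png",cv2.resize(c["img"][:,:,::-1],(800,600),interpolation=cv2.INTER_CUBIC))
    np.savez(f"{n}0.npz",**c)
    print(n,c["intrinsics"].tolist(),np.round(c["extrinsics"],4).tolist())
s=env.get_state();print(s)
E
```

```text
pics
side [[396.505626683183, 0.0, 254.9112156033178], [0.0, 396.505626683183, 191.82711040322002], [0.0, 0.0, 1.0]] [[-0.9949, -0.0768, 0.0647, 0.4992], [-0.0993, 0.6558, -0.7484, 0.7743], [0.015, -0.751, -0.6601, 0.78], [0.0, 0.0, 0.0, 1.0]]
top [[388.91289356752213, 0.0, 256.14488380668433], [0.0, 388.91289356752213, 194.15092083505445], [0.0, 0.0, 1.0]] [[0.0267, -0.9826, 0.1838, 0.3827], [-0.9996, -0.0258, 0.0073, 0.0578], [-0.0024, -0.1839, -0.9829, 1.228], [0.0, 0.0, 0.0, 1.0]]
{'clock': 0.1, 'joint_pos': array([-1.45059863e+00,  3.13944344e-01,  4.50879863e-02,  1.30363422e+00,
       -5.98582774e-06,  1.43119257e+00]), 'qvel': array([-0.00103052, -0.00035023,  0.00320515, -0.00025498, -0.00095327,
        0.00036065]), 'tau': array([ 1.85337478e-03, -4.81725776e+01,  2.99242920e+01,  1.27964621e-02,
       -1.16492711e-04,  1.75115730e-05]), 'tcp_pos': array([ 0.1476558 , -0.55535539,  0.30308525]), 'orientation': array([-8.47113748e-04,  9.91574402e-01,  1.29535662e-01,  5.22677288e-06]), 'wrist_force': array([-0.48395577,  0.43752411, -0.46253833]), 'ft_torque': array([-0.03888518, -0.06612432,  0.025742  ]), 'finger_gap': 0.08551385183882347}
```

View pics/side0.png

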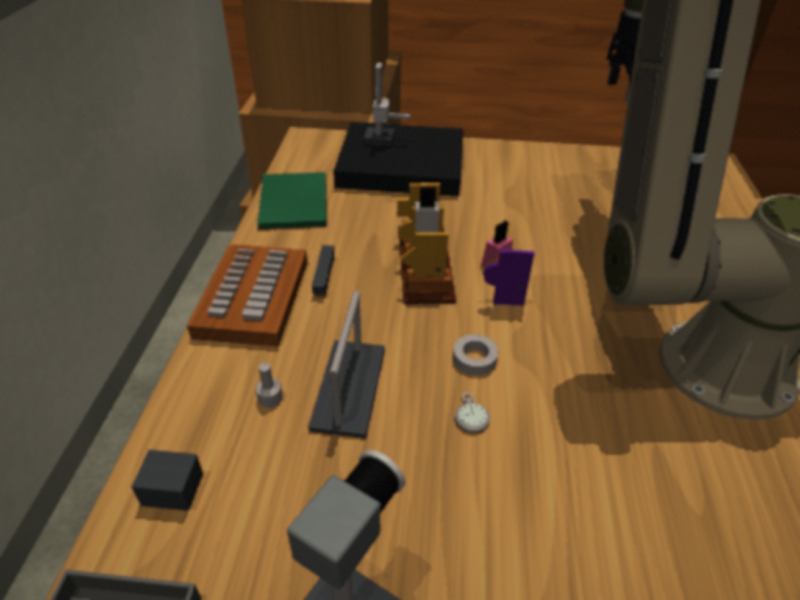

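View pics/top0.png

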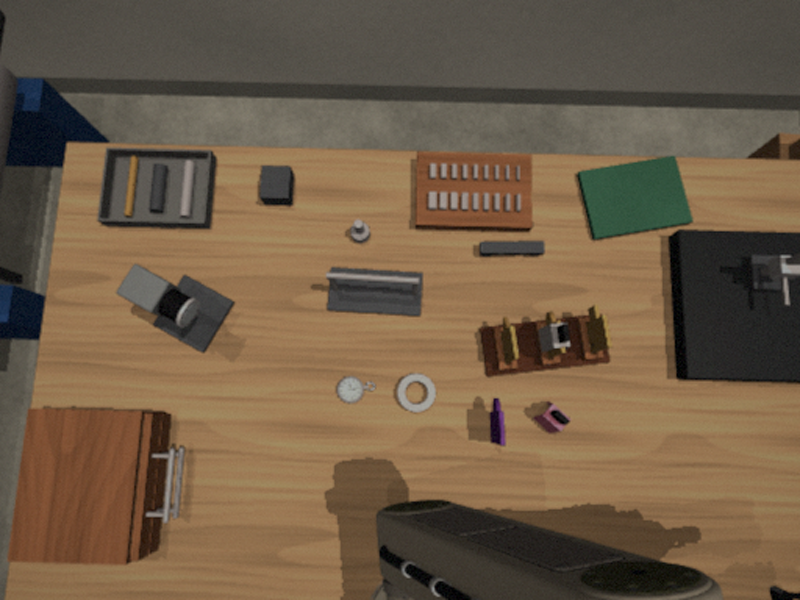

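```bash
cat > h.py <<'E'
from workcell import env, read_camera, job, cut_out
import numpy as np, cv2
def ray(c,u,v):
    K,E=c["intrinsics"],c["extrinsics"]; d=E[:3,:3]@np.linalg.solve(K,[u,v,1.]); return E[:3,3],d
def atz(c,u,v,z):
    o,d=ray(c,u,v); return o+d*(z-o[2])/d[2]
def proj(c,P):
    E=c["extrinsics"]; p=(np.atleast_2d(P)-E[:3,3])@E[:3,:3]; q=p@c["intrinsics"].T; return q[:,:2]/q[:,2:]
E
python3 - <<'E'
from h import *
for n in("side","top"):
    for t in ("rack","due_template","saddle","rail","inspection_camera","vee_template","box_template"):
        for r in cut_out(t,n):
            v,u=np.nonzero(r["region"]); print(n,t,round(r["confidence"],2),np.round(r["extent"]).tolist(),len(u),round(u.mean()),round(v.mean()))
E
```

```text
side rack 0.85 [256.0, 151.0, 294.0, 196.0] 723 272 181
side rack 0.63 [199.0, 186.0, 246.0, 280.0] 2544 222 243
side due_template 0.87 [307.0, 155.0, 344.0, 194.0] 884 326 177
side due_template 0.69 [255.0, 136.0, 282.0, 155.0] 164 262 146
side due_template 0.35 [260.0, 150.0, 288.0, 176.0] 618 273 162
side saddle 0.82 [306.0, 142.0, 328.0, 168.0] 278 317 155
side saddle 0.74 [269.0, 119.0, 281.0, 150.0] 411 273 135
side saddle 0.35 [291.0, 256.0, 315.0, 277.0] 373 301 266
side rail 0.63 [199.0, 190.0, 245.0, 280.0] 2373 222 244
side inspection_camera 0.88 [182.0, 289.0, 260.0, 384.0] 4389 220 338
side vee_template 0.59 [258.0, 148.0, 290.0, 176.0] 682 273 163
side box_template 0.63 [256.0, 133.0, 288.0, 159.0] 179 263 145
side box_template 0.56 [253.0, 116.0, 280.0, 142.0] 233 264 127
top rack 0.84 [310.0, 203.0, 391.0, 244.0] 1691 344 223
top due_template 0.7 [315.0, 256.0, 327.0, 284.0] 225 318 271
top due_template 0.47 [353.0, 199.0, 360.0, 230.0] 94 354 218
top saddle 0.68 [346.0, 205.0, 367.0, 228.0] 308 354 215
top saddle 0.61 [345.0, 256.0, 362.0, 277.0] 243 354 269
top rail 0.58 [210.0, 168.0, 268.0, 206.0] 1661 241 186
top inspection_camera 0.82 [75.0, 168.0, 152.0, 225.0] 2159 113 195
top inspection_camera 0.45 [226.0, 142.0, 236.0, 156.0] 141 230 148
top vee_template 0.66 [318.0, 202.0, 332.0, 232.0] 278 326 219
top vee_template 0.54 [373.0, 195.0, 392.0, 226.0] 359 383 211
top box_template 0.92 [371.0, 194.0, 393.0, 226.0] 395 382 211
top box_template 0.45 [307.0, 155.0, 352.0, 168.0] 355 328 159
```

The side view shows the saddle at (427,200), with a black fin and steel body, on the middle template of the rack. The pink look-alike is at (498,245), the purple one at (512,275), and the rail is at (345,370). In the top view the steel saddle is at (553,335), pink at (552,417), purple at (497,420), and the lens at (180,307). I'll choose the steel saddle and the middle template, and check that in a close crop.

```bash
python3 - <<'E'
import numpy as np,cv2
t=np.load("top0.npz")["img"][:,:,::-1]; s=np.load("side0.npz")["img"][:,:,::-1]
R=lambda i,x,y,w,h,W,H:cv2.resize(i[y:y+h,x:x+w],(W,H),interpolation=cv2.INTER_CUBIC)
a=R(t,300,190,100,75,400,300); b=R(t,65,160,100,75,400,300)
c=R(s,240,110,100,75,400,300); d=R(t,190,140,100,75,400,300)
o=np.vstack([np.hstack([a,b]),np.hstack([c,d])]); cv2.imwrite("pics/crop1.png",cv2.convertScaleAbs(o,alpha=1.5))
E
```

```text
(no output)
```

View pics/crop1.png

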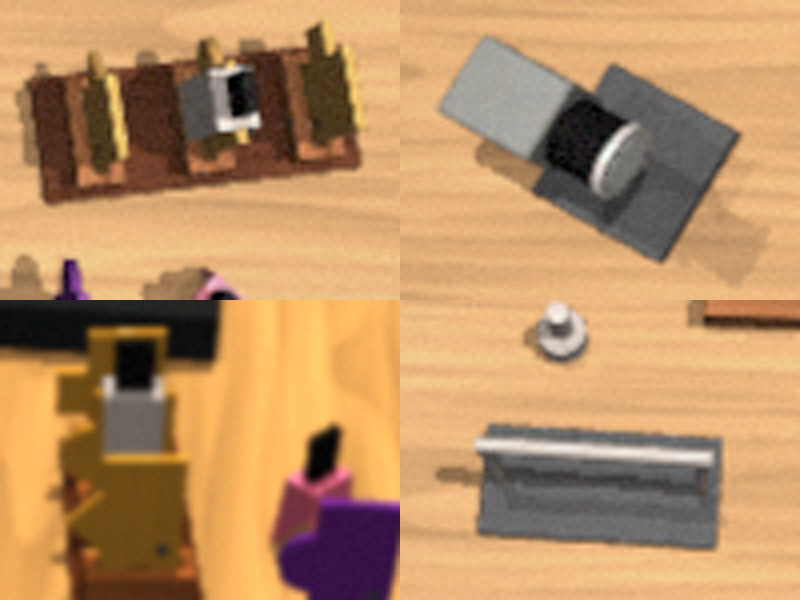

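Top-left of the crop is the rack: the steel saddle sits at crop (235,95) on the middle template, which has a round nose in the side crop at (65,450). Pink and purple stand outside the rack, so the choice is confirmed. Next I'll measure.

```bash
cat >> h.py <<'E'
def box(x0,x1,y0,y1,z0,z1): return np.array([[x,y,z] for x in(x0,x1) for y in(y0,y1) for z in(z0,z1)],float)
def place(P,x,y,th,z=0):
    c,s=np.cos(th),np.sin(th); P=np.atleast_2d(P); return np.c_[x+c*P[:,0]-s*P[:,1],y+s*P[:,0]+c*P[:,1],z+P[:,2]]
def hull(c,P,S=4):
    h=cv2.convexHull(np.round((proj(c,P)+.5)*S*16).astype(np.int32)); m=np.zeros((384*S,512*S),np.uint8); cv2.fillConvexPoly(m,h,1,shift=4)
    return cv2.resize(m.astype(np.float32),(512,384),interpolation=cv2.INTER_AREA)
E
cat > m1.py <<'E'
from h import *
from scipy.optimize import minimize, least_squares
T=dict(np.load("top0.npz"));S=dict(np.load("side0.npz"))
p=lambda u,v:(u/4,v/4)
# fin masks
fin=box(-.015,.015,-.005,.005,.004,.044)
def fm(c,l,t,r,b):
    g=c["img"].astype(float).max(2); m=np.zeros(g.shape,np.float32); w=g[t:b,l:r]; m[t:b,l:r]=np.clip((75-w)/50,0,1); return m
mt=fm(T,352,205,366,224); ms=fm(S,266,117,281,134)
print("fin px",mt.sum(),ms.sum())
def cost(q,cs):
    return sum(np.abs(hull(c,place(fin,q[0],q[1],q[2],.135))-m).sum() for c,m in cs)
x0=atz(T,358,214,.175)
for cs in ([(T,mt)],[(S,ms)],[(T,mt),(S,ms)]):
    best=min((minimize(cost,[x0[0],x0[1],t],args=(cs,),method="Nelder-Mead",options=dict(initial_simplex=[[x0[0],x0[1],t],[x0[0]+.01,x0[1],t],[x0[0],x0[1]+.01,t],[x0[0],x0[1],t+.15]])) for t in(-.1,.05,.2)),key=lambda r:r.fun)
    print("fin",np.round(best.x,4),best.fun)
# rail bar
a=atz(T,209.5,176.25,.13);b=atz(T,268.25,179.5,.13);print("bar",a,b,np.linalg.norm(a-b),(a+b)/2)
# rack corners on top z=.04 in crop-a: BL, BR, TL, TR-ish
for n,(u,v) in dict(TL=(30,80),BL=(45,203),BR=(360,165)).items(): print(n,atz(T,300+u/4,190+v/4,.04))
for n,(u,v,z) in dict(back=(463.5,71,.259),front=(562,126,.259),lens=(620,162,.23),b1=(612,65,0),b2=(740,133,0),b3=(662,262,0),b4=(535,195,0)).items(): print(n,np.round(atz(T,65+(u-400)/4,160+v/4,z),4))
E
python3 m1.py
```

```text
fin px 96.16 131.58
fin [ 0.5384 -0.2246  0.1117] 36.63750076293945
fin [ 0.5361 -0.2277  0.1384] 24.427499771118164
fin [ 0.536  -0.2249  0.1294] 64.93000030517578
bar [0.63723527 0.20243149 0.13      ] [0.63204271 0.03203643 0.13      ] 0.1704741614389542 [0.63463899 0.11723396 0.13      ]
TL [ 0.5593183  -0.09306206  0.04      ]
BL [ 0.46525403 -0.10467912  0.04      ]
BR [ 0.50047951 -0.34473897  0.04      ]
back [0.5948 0.5142 0.259 ]
front [0.5607 0.4477 0.259 ]
lens [0.5432 0.4192 0.23  ]
b1 [0.6596 0.5163 0.    ]
b2 [0.6063 0.4082 0.    ]
b3 [0.5009 0.4619 0.    ]
b4 [0.5517 0.568  0.    ]
```

```bash
cat > ov.py <<'E'
from h import *
T=dict(np.load("top0.npz"));S=dict(np.load("side0.npz"))
def draw(im,c,P,off,k,col,close=True):
    q=np.round(((proj(c,P)+.5-off)*k-.5)*16).astype(np.int32); cv2.polylines(im,[q.reshape(-1,1,2)],close,col,1,cv2.LINE_AA,4)
def wires(im,c,off,k):
    d=lambda P,col:draw(im,c,P,np.array(off),k,col)
    rx,ry,rt=.529,-.221,.14   # rack pose
    d(place([[-.05,-.125,.04],[.05,-.125,.04],[.05,.125,.04],[-.05,.125,.04]],rx,ry,rt),(255,255,0))
    for z in(.010,.135): pass
    d(place([[-.03,-.004,.135],[.03,-.004,.135],[.03,.004,.135],[-.03,.004,.135]],rx,ry,rt),(0,255,0))
    for z in(.139,.179):
        a,b=(.022,.015) if z<.15 else (.015,.005)
        d(place([[-a,-b,z],[a,-b,z],[a,b,z],[-a,b,z]],.537,-.226,.13),(0,0,255))
    for zz in(.124,.136): d(place([[-.006,-.086,.13],[.006,-.086,.13],[.006,.086,.13],[-.006,.086,.13]],.6346,.1172,-.0305),(0,0,255))
    t=np.linspace(0,2*np.pi,40); 
    for x,col in((-.06,(0,0,255)),(-.078,(0,255,0))):
        d(place(np.c_[0*t+x,.02*np.cos(t),.23+.02*np.sin(t)],.5796,.4886,1.115),col)
    d(place([[-.3,0,.23],[0,0,.23]],.5796,.4886,1.115),(255,0,255))
    d(place([[-.06,-.06,0],[.06,-.06,0],[.06,.06,0],[-.06,.06,0]],.5796,.4886,1.115),(255,255,0))
def crop(c,x,y,w,h,k):
    i=cv2.convertScaleAbs(cv2.resize(c["img"][y:y+h,x:x+w,::-1],(w*k,h*k),interpolation=cv2.INTER_CUBIC),alpha=1.5); wires(i,c,(x,y),k); return i
o=np.vstack([np.hstack([crop(T,300,190,100,75,4),crop(T,65,160,100,75,4)]),np.hstack([crop(S,240,110,100,75,4),crop(S,175,280,100,75,4)])])
cv2.imwrite("pics/ov1.png",o)
E
python3 ov.py
```

```text
(no output)
```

View pics/ov1.png

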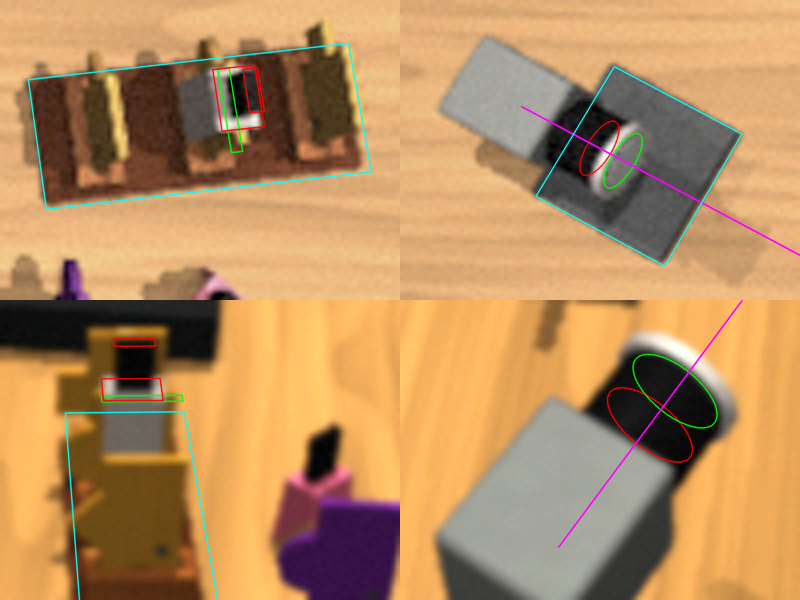

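Call:
servo_tool --deltas '[{"dx": 45,"dy": 15,"rz": -0.05},{"dx": 45,"dy": 30,"rz": -0.08},{"dx": 40,"dy": 30},{"dx": 40,"dy": 35},{"dx": 40,"dy": 35},{"dx": 40,"dy": 40},{"dx": 35,"dy": 35},{"dx": 35,"dy": 35}]' --newtons 40

```text
invalid input at $.deltas[0]: expected keys dx, dy, dz, rx, ry, rz, fingers
```

Top-right and side-right panels: the magenta axis runs through the ring, and the lens front lies near or slightly ahead of the green circle. The fin overlay agrees to about 2 mm. Rows need all seven keys, so I'm now moving to above the saddle.

Call:
servo_tool --deltas '[{"dx": 40,"dy": 15,"dz": 0,"rx": 0,"ry": 0,"rz": 0,"fingers": -0.2},{"dx": 40,"dy": 25,"dz": 0,"rx": 0,"ry": 0,"rz": 0,"fingers": -0.2},{"dx": 35,"dy": 30,"dz": 0,"rx": 0,"ry": 0,"rz": -0.03,"fingers": -0.2},{"dx": 35,"dy": 30,"dz": 0,"rx": 0,"ry": 0,"rz": -0.03,"fingers": -0.2},{"dx": 35,"dy": 30,"dz": 0,"rx": 0,"ry": 0,"rz": -0.03,"fingers": -0.2},{"dx": 35,"dy": 30,"dz": 0,"rx": 0,"ry": 0,"rz": -0.04,"fingers": -0.2},{"dx": 35,"dy": 30,"dz": 0,"rx": 0,"ry": 0,"rz": 0,"fingers": -0.2},{"dx": 35,"dy": 30,"dz": 0,"rx": 0,"ry": 0,"rz": 0,"fingers": -0.2}]' --newtons 40

```text
clock: 1.6
tcp_pos: [0.4389, -0.3343, 0.3042]
orientation: [0.0, 0.998, 0.065, 0.0]
wrist_force: [-0.3, -0.3, 0.9]
finger_gap: 0.0513
```

Call:
servo_tool --deltas '[{"dx": 35,"dy": 35,"dz": 0,"rx": 0,"ry": 0,"rz": 0,"fingers": -0.2},{"dx": 35,"dy": 35,"dz": 0,"rx": 0,"ry": 0,"rz": 0,"fingers": -0.2},{"dx": 28,"dy": 40,"dz": -10,"rx": 0,"ry": 0,"rz": 0,"fingers": -0.2},{"dx": 0,"dy": 0,"dz": -10,"rx": 0,"ry": 0,"rz": 0,"fingers": -0.2},{"dx": 0,"dy": 0,"dz": 0,"rx": 0,"ry": 0,"rz": 0,"fingers": -0.2}]'

```text
clock: 2.1
tcp_pos: [0.5357, -0.2241, 0.2823]
orientation: [-0.001, 0.998, 0.066, -0.001]
wrist_force: [-0.0, -0.2, -1.0]
finger_gap: 0.0515
```

Call:
servo_tool --deltas '[{"dx": 0,"dy": -1,"dz": -22,"rx": 0,"ry": 0,"rz": 0,"fingers": -0.2},{"dx": 0,"dy": 0,"dz": -22,"rx": 0,"ry": 0,"rz": 0,"fingers": -0.2},{"dx": 0,"dy": 0,"dz": -20,"rx": 0,"ry": 0,"rz": 0,"fingers": -0.2},{"dx": 0,"dy": 0,"dz": 0,"rx": 0,"ry": 0,"rz": 0,"fingers": -0.2},{"dx": 0,"dy": 0,"dz": 0,"rx": 0,"ry": 0,"rz": 0,"fingers": 0.3},{"dx": 0,"dy": 0,"dz": 0,"rx": 0,"ry": 0,"rz": 0,"fingers": 0.5}]'

```text
clock: 2.7
tcp_pos: [0.536, -0.2279, 0.2215]
orientation: [0.001, 0.998, 0.064, 0.001]
wrist_force: [-0.3, -0.0, 0.1]
finger_gap: 0.0226
```

Call:
servo_tool --deltas '[{"dx": 0,"dy": 0,"dz": 0,"rx": 0,"ry": 0,"rz": 0,"fingers": 1},{"dx": 0,"dy": 0,"dz": 0,"rx": 0,"ry": 0,"rz": 0,"fingers": 1},{"dx": 0,"dy": 0,"dz": 0,"rx": 0,"ry": 0,"rz": 0,"fingers": 1},{"dx": 0,"dy": 0,"dz": 0,"rx": 0,"ry": 0,"rz": 0,"fingers": 1}]'

```text
clock: 3.1
tcp_pos: [0.5362, -0.227, 0.2214]
orientation: [0.001, 0.998, 0.065, 0.001]
wrist_force: [-0.2, 0.6, 5.6]
finger_gap: 0.0091
```

```bash
cat > snap.py <<'E'
import sys
from h import *
tag=sys.argv[1]
for n in("side","top"):
    c=read_camera(n); np.savez(f"{n}{tag}.npz",**c)
s=env.get_state(); print({k:np.round(s[k],4).tolist() for k in("clock","joint_pos","tcp_pos","orientation","wrist_force","finger_gap")})
E
python3 snap.py 1
python3 - <<'E'
from h import *
S=dict(np.load("side1.npz"));T=dict(np.load("top1.npz"))
R=lambda c,x,y:cv2.convertScaleAbs(cv2.resize(c["img"][y:y+75,x:x+100,::-1],(400,300),interpolation=cv2.INTER_CUBIC),alpha=1.5)
cv2.imwrite("pics/g1.png",np.hstack([R(S,220,100),R(T,300,180)]))
E
```

```text
{'clock': 3.2, 'joint_pos': [-0.5381, 0.3611, -0.0907, 1.1164, -0.0003, 2.4735], 'tcp_pos': [0.5363, -0.227, 0.2214], 'orientation': [0.0009, 0.9979, 0.0649, 0.001], 'wrist_force': [-1.1556, 0.8307, 6.1689], 'finger_gap': 0.0095}
```

View pics/g1.png

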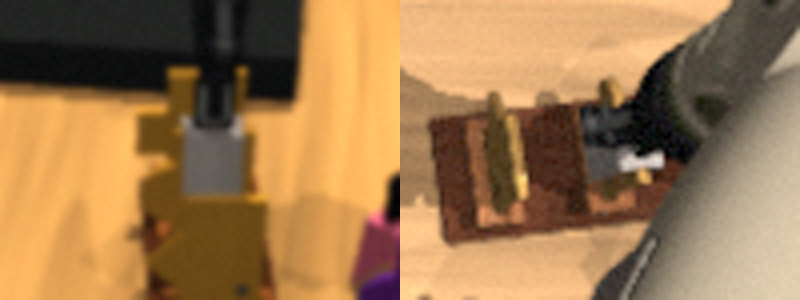

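The side crop shows the fingers closed on the fin at (215,100), with the saddle still on the template. The gap is 9.5 mm, so the grip is good. Lifting.

Call:
servo_tool --deltas '[{"dx": 0,"dy": 0,"dz": 5,"rx": 0,"ry": 0,"rz": 0,"fingers": 1},{"dx": 0,"dy": 0,"dz": 15,"rx": 0,"ry": 0,"rz": 0,"fingers": 1},{"dx": 0,"dy": 0,"dz": 20,"rx": 0,"ry": 0,"rz": 0,"fingers": 1},{"dx": 0,"dy": 0,"dz": 20,"rx": 0,"ry": 0,"rz": 0,"fingers": 1},{"dx": 0,"dy": 0,"dz": 20,"rx": 0,"ry": 0,"rz": 0,"fingers": 1},{"dx": 0,"dy": 0,"dz": 20,"rx": 0,"ry": 0,"rz": 0,"fingers": 1},{"dx": 0,"dy": 0,"dz": 10,"rx": 0,"ry": 0,"rz": 0,"fingers": 1},{"dx": 0,"dy": 0,"dz": 0,"rx": 0,"ry": 0,"rz": 0,"fingers": 1}]'

```text
clock: 4.0
tcp_pos: [0.5362, -0.2269, 0.3313]
orientation: [0.001, 0.998, 0.065, 0.001]
wrist_force: [0.1, 0.3, -1.9]
finger_gap: 0.0095
```

```bash
python3 snap.py 2
python3 - <<'E'
from h import *
from scipy.optimize import least_squares
S=dict(np.load("side0.npz"));T=dict(np.load("top0.npz"))
# lens front rim points (read from 4x crops)
sp=np.array([(625,350),(640,337),(665,333),(690,342),(715,365),(732,390),(735,405)])-[400,300]; tp=np.array([(640,126),(650,140),(648,160),(635,182),(612,198)])-[400,0]
P=[(S,(sp+.5)/4-.5+[175,280]),(T,(tp+.5)/4-.5+[65,160])]
t=np.linspace(0,2*np.pi,181)
def f(q,n=(0,1),z=.23,full=True):
    out=[]
    for i in n:
        c,p=P[i]; C=proj(c,place(np.c_[0*t,q[2]*np.cos(t),z+q[2]*np.sin(t)],q[0],q[1],1.115))
        out+=list(np.min(np.linalg.norm(p[:,None]-C[None],axis=2),axis=1))
    return out
for n in((0,1),):
    r=least_squares(f,[.545,.42,.025],kwargs=dict(n=n),x_scale=.01); print(np.round(r.x,4),np.round(r.fun,2))
x,y=r.x[:2]; u=np.array([np.cos(1.115),np.sin(1.115)]); print("view", np.array([x,y])-.15*u, "rel base ctr",(np.array([x,y])-[.5796,.4886])@u,(np.array([x,y])-[.5796,.4886])@[-u[1],u[0]])
S=dict(np.load("side2.npz"));T=dict(np.load("top2.npz"))
R=lambda c,x,y:cv2.convertScaleAbs(cv2.resize(c["img"][y:y+75,x:x+100,::-1],(400,300),interpolation=cv2.INTER_CUBIC),alpha=1.5)
cv2.imwrite("pics/g2.png",np.hstack([R(S,220,90),R(T,300,180)]))
E
```

```text
{'clock': 4.1, 'joint_pos': [-0.5382, 0.3219, 0.1195, 1.3693, -0.0001, 2.4735], 'tcp_pos': [0.5356, -0.2266, 0.3292], 'orientation': [-0.0002, 0.9979, 0.0649, -0.0004], 'wrist_force': [-0.3546, 0.4404, -1.8082], 'finger_gap': 0.0095}
[0.5428 0.414  0.0266] [0.41 0.94 0.63 1.24 0.62 0.23 0.58 0.92 1.08 0.18 0.13 0.63]
view [0.47677789 0.2793559 ] rel base ctr -0.08314251644655056 0.00022054309494018475
```

View pics/g2.png

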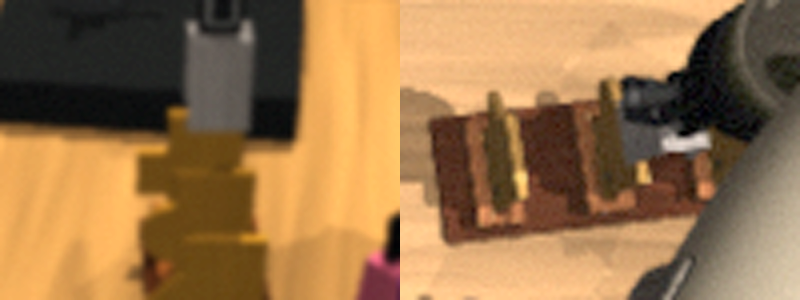

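The saddle is held clear, and the template is still in its slot (top crop). Carrying it to the rail.

Call:
servo_tool --deltas '[{"dx": 10,"dy": 25,"dz": 0,"rx": 0,"ry": 0,"rz": 0.1,"fingers": 1},{"dx": 10,"dy": 35,"dz": 0,"rx": 0,"ry": 0,"rz": 0.145,"fingers": 1},{"dx": 10,"dy": 35,"dz": 0,"rx": 0,"ry": 0,"rz": 0.145,"fingers": 1},{"dx": 10,"dy": 35,"dz": 0,"rx": 0,"ry": 0,"rz": 0.145,"fingers": 1},{"dx": 10,"dy": 35,"dz": 0,"rx": 0,"ry": 0,"rz": 0.145,"fingers": 1},{"dx": 10,"dy": 35,"dz": 0,"rx": 0,"ry": 0,"rz": 0.145,"fingers": 1},{"dx": 10,"dy": 35,"dz": 0,"rx": 0,"ry": 0,"rz": 0.145,"fingers": 1},{"dx": 10,"dy": 35,"dz": 0,"rx": 0,"ry": 0,"rz": 0.145,"fingers": 1}]'

```text
clock: 4.9
tcp_pos: [0.6154, 0.0448, 0.3282]
orientation: [-0.001, 0.811, 0.585, -0.001]
wrist_force: [0.3, 0.1, -1.4]
finger_gap: 0.0094
```

Call:
servo_tool --deltas '[{"dx": 10,"dy": 35,"dz": 0,"rx": 0,"ry": 0,"rz": 0.145,"fingers": 1},{"dx": 9,"dy": 25,"dz": 0,"rx": 0,"ry": 0,"rz": 0.1,"fingers": 1},{"dx": 0,"dy": 14,"dz": 0,"rx": 0,"ry": 0,"rz": 0.05,"fingers": 1},{"dx": 0,"dy": 0,"dz": 0,"rx": 0,"ry": 0,"rz": 0,"fingers": 1},{"dx": 0,"dy": 0,"dz": 0,"rx": 0,"ry": 0,"rz": 0,"fingers": 1}]'

```text
clock: 5.4
tcp_pos: [0.6342, 0.1167, 0.3291]
orientation: [-0.0, 0.719, 0.696, -0.001]
wrist_force: [0.2, -0.6, -0.8]
finger_gap: 0.0092
```

```bash
python3 snap.py 3
python3 - <<'E'
from h import *
from scipy.spatial.transform import Rotation as Ro
S=dict(np.load("side3.npz"));T=dict(np.load("top3.npz"))
s=env.get_state(); q=s["orientation"]; M=Ro.from_quat(q[[1,2,3,0]]).as_matrix(); print("yaw",np.arctan2(M[1,0],M[0,0]),"tilt",M[:,2])
tc=s["tcp_pos"]; yaw=np.arctan2(M[1,0],M[0,0])
def crop(c,x,y):
    i=cv2.convertScaleAbs(cv2.resize(c["img"][y:y+75,x:x+100,::-1],(400,300),interpolation=cv2.INTER_CUBIC),alpha=1.5)
    def d(P,col): cv2.polylines(i,[np.round(((proj(c,P)+.5-[x,y])*4-.5)*16).astype(np.int32).reshape(-1,1,2)],True,col,1,cv2.LINE_AA,4)
    d(place([[-.006,-.086,.13],[.006,-.086,.13],[.006,.086,.13],[-.006,.086,.13]],.6346,.1172,-.0305),(0,0,255))
    for z,b in((0,.011),(-.062,.0185)): d(place([[-.022,-b,z],[.022,-b,z],[.022,b,z],[-.022,b,z]],tc[0],tc[1],yaw,tc[2]-.0864),(0,255,0))
    return i
cv2.imwrite("pics/g3.png",np.hstack([crop(S,180,165),crop(T,190,140)]))
E
```

```text
{'clock': 5.5, 'joint_pos': [0.0565, 0.4529, 0.3142, 1.4326, -0.0004, 1.6609], 'tcp_pos': [0.6344, 0.1159, 0.3298], 'orientation': [0.0, 0.7189, 0.6952, -0.0003], 'wrist_force': [-0.0029, -0.0181, -1.2958], 'finger_gap': 0.0093}
yaw 1.537261626904533 tilt [-4.52632163e-04 -4.56342712e-04 -9.99999793e-01]
```

View pics/g3.png

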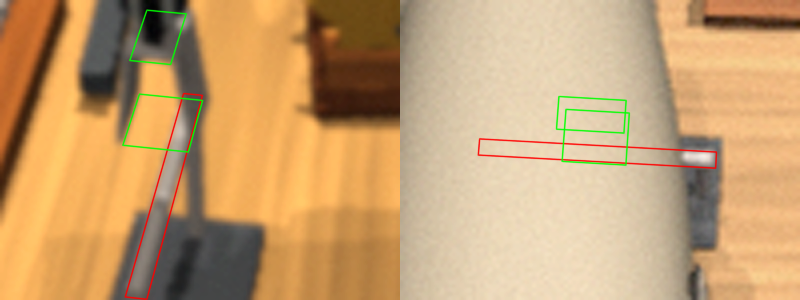

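```bash
python3 - <<'E'
from h import *
c=dict(np.load("side3.npz"));x,y=195,155
i=cv2.convertScaleAbs(cv2.resize(c["img"][y:y+60,x:x+50,::-1],(500,600),interpolation=cv2.INTER_CUBIC),alpha=1.8)
cv2.imwrite("pics/g4.png",i)
E
```

```text
(no output)
```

View pics/g4.png

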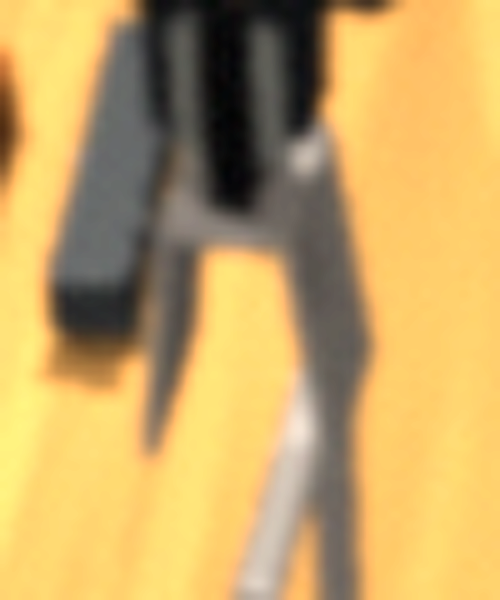

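Zoomed side view: saddle feet at px (210,200) and (232,190), bar end at about (225,193). Both match the prediction, so the saddle straddles the bar. Lowering.

Call:
servo_tool --deltas '[{"dx": 0,"dy": 0,"dz": -15,"rx": 0,"ry": 0,"rz": 0,"fingers": 1},{"dx": 0,"dy": 0,"dz": -20,"rx": 0,"ry": 0,"rz": 0,"fingers": 1},{"dx": 0,"dy": 0,"dz": -20,"rx": 0,"ry": 0,"rz": 0,"fingers": 1},{"dx": 0,"dy": 0,"dz": -20,"rx": 0,"ry": 0,"rz": 0,"fingers": 1},{"dx": 0,"dy": 0,"dz": -15,"rx": 0,"ry": 0,"rz": 0,"fingers": 1},{"dx": 0,"dy": 0,"dz": -10,"rx": 0,"ry": 0,"rz": 0,"fingers": 1},{"dx": 0,"dy": 0,"dz": 0,"rx": 0,"ry": 0,"rz": 0,"fingers": 1}]'

```text
clock: 6.2
tcp_pos: [0.6339, 0.1161, 0.2285]
orientation: [-0.001, 0.719, 0.695, -0.001]
wrist_force: [-0.3, -0.2, -1.0]
finger_gap: 0.0092
```

Call:
servo_tool --deltas '[{"dx": 0,"dy": 0,"dz": -3,"rx": 0,"ry": 0,"rz": 0,"fingers": 1},{"dx": 0,"dy": 0,"dz": -2,"rx": 0,"ry": 0,"rz": 0,"fingers": 1},{"dx": 0,"dy": 0,"dz": 0,"rx": 0,"ry": 0,"rz": 0,"fingers": 1}]'

```text
clock: 6.5
tcp_pos: [0.635, 0.1172, 0.2255]
orientation: [0.0, 0.718, 0.696, 0.0]
wrist_force: [0.0, 0.3, -1.1]
finger_gap: 0.0095
```

Call:
servo_tool --deltas '[{"dx": 0,"dy": 0,"dz": -1.5,"rx": 0,"ry": 0,"rz": 0,"fingers": 1},{"dx": 0,"dy": 0,"dz": -1,"rx": 0,"ry": 0,"rz": 0,"fingers": 1},{"dx": 0,"dy": 0,"dz": 0,"rx": 0,"ry": 0,"rz": 0,"fingers": 1},{"dx": 0,"dy": 0,"dz": 0,"rx": 0,"ry": 0,"rz": 0,"fingers": 1}]'

```text
clock: 6.9
tcp_pos: [0.6347, 0.1173, 0.2225]
orientation: [0.0, 0.718, 0.696, 0.0]
wrist_force: [-0.3, -1.1, -1.8]
finger_gap: 0.0096
```

Call:
servo_tool --deltas '[{"dx": 0,"dy": 0,"dz": -1.5,"rx": 0,"ry": 0,"rz": 0,"fingers": 1},{"dx": 0,"dy": 0,"dz": 0,"rx": 0,"ry": 0,"rz": 0,"fingers": 1},{"dx": 0,"dy": 0,"dz": 0,"rx": 0,"ry": 0,"rz": 0,"fingers": 1}]'

```text
clock: 7.2
tcp_pos: [0.6347, 0.1173, 0.2223]
orientation: [0.0, 0.718, 0.696, 0.001]
wrist_force: [-2.9, -0.7, 6.1]
finger_gap: 0.0096
```

The saddle is seated: there is upward contact force at the expected height. Releasing and rising.

Call:
servo_tool --deltas '[{"dx": 0,"dy": 0,"dz": 0.5,"rx": 0,"ry": 0,"rz": 0,"fingers": 0.5},{"dx": 0,"dy": 0,"dz": 0,"rx": 0,"ry": 0,"rz": 0,"fingers": 0.2},{"dx": 0,"dy": 0,"dz": 0,"rx": 0,"ry": 0,"rz": 0,"fingers": -0.1},{"dx": 0,"dy": 0,"dz": 0,"rx": 0,"ry": 0,"rz": 0,"fingers": -0.1},{"dx": 0,"dy": 0,"dz": 10,"rx": 0,"ry": 0,"rz": 0,"fingers": -0.1},{"dx": 0,"dy": 0,"dz": 20,"rx": 0,"ry": 0,"rz": 0,"fingers": -0.1},{"dx": 0,"dy": 0,"dz": 30,"rx": 0,"ry": 0,"rz": 0,"fingers": -0.1},{"dx": 0,"dy": 0,"dz": 30,"rx": 0,"ry": 0,"rz": 0,"fingers": -0.1}]'

```text
clock: 8.0
tcp_pos: [0.6344, 0.1172, 0.3127]
orientation: [-0.0, 0.718, 0.696, -0.0]
wrist_force: [0.8, -0.4, 0.2]
finger_gap: 0.047
```

Call:
servo_tool --deltas '[{"dx": -10,"dy": -25,"dz": 0,"rx": 0,"ry": 0,"rz": 0.1,"fingers": -0.1},{"dx": -20,"dy": -30,"dz": 0,"rx": 0,"ry": 0,"rz": 0.145,"fingers": -0.1},{"dx": -25,"dy": -25,"dz": 0,"rx": 0,"ry": 0,"rz": 0.145,"fingers": -0.1},{"dx": -25,"dy": -25,"dz": 0,"rx": 0,"ry": 0,"rz": 0.145,"fingers": -0.1},{"dx": -25,"dy": -20,"dz": 0,"rx": 0,"ry": 0,"rz": 0.145,"fingers": -0.1},{"dx": -25,"dy": -10,"dz": 0,"rx": 0,"ry": 0,"rz": 0.145,"fingers": -0.1},{"dx": -20,"dy": 0,"dz": 0,"rx": 0,"ry": 0,"rz": 0.145,"fingers": -0.1},{"dx": 0,"dy": 0,"dz": 0,"rx": 0,"ry": 0,"rz": 0.145,"fingers": -0.1}]'

```text
clock: 8.8
tcp_pos: [0.4824, -0.018, 0.3126]
orientation: [-0.0, 0.239, 0.971, -0.0]
wrist_force: [0.8, -0.3, 0.3]
finger_gap: 0.0471
```

```bash
python3 snap.py 4
python3 - <<'E'
from h import *
S=dict(np.load("side4.npz"));T=dict(np.load("top4.npz"))
R=lambda c,x,y:cv2.convertScaleAbs(cv2.resize(c["img"][y:y+75,x:x+100,::-1],(400,300),interpolation=cv2.INTER_CUBIC),alpha=1.6)
cv2.imwrite("pics/g5.png",np.vstack([np.hstack([R(S,220,100),R(T,300,180)]),np.hstack([R(S,180,175),R(T,190,140)])]))
E
```

```text
{'clock': 8.9, 'joint_pos': [-0.2029, 0.1346, -0.1617, 1.2729, 0.0001, 0.2841], 'tcp_pos': [0.4844, -0.0179, 0.3125], 'orientation': [0.0008, 0.2411, 0.9705, 0.0001], 'wrist_force': [-0.3145, -0.2735, -0.174], 'finger_gap': 0.0468}
```

View pics/g5.png

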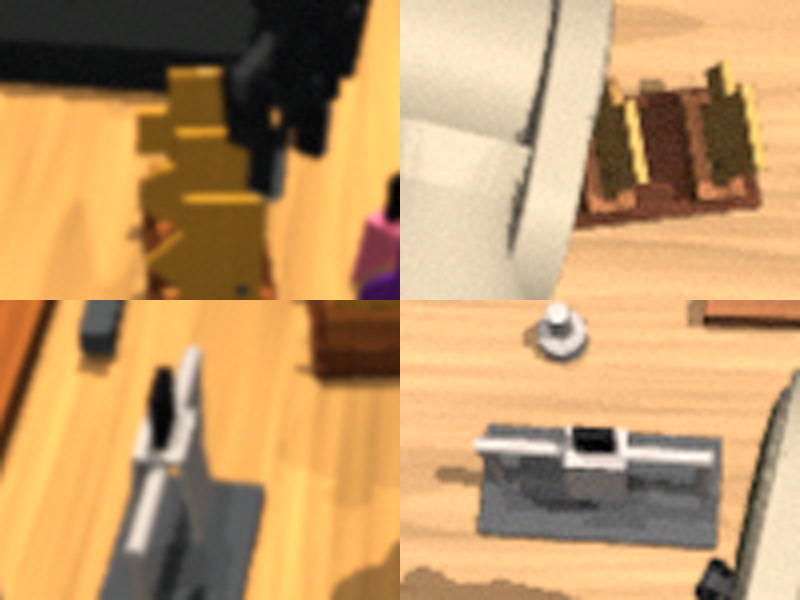

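The saddle hangs astride the bar at mid-length, at crop (597,450) in the top view and (165,430) in the side view, upright and released. Next I'll fit the due template's top edge, the bright strip at top crop (635,140) and side crop (210,130).

```bash
cat > m2.py <<'E'
from h import *
from scipy.optimize import minimize
S=dict(np.load("side4.npz"));T=dict(np.load("top4.npz"))
def mask(c,l,t,r,b,lo,hi):
    g=c["img"][:,:,0].astype(float); m=np.zeros(g.shape,np.float32); m[t:b,l:r]=np.clip((g[t:b,l:r]-lo)/(hi-lo),0,1); return m
print("top row vals",T["img"][212:222:3,346:366,0].tolist()); print("side cols",S["img"][126:140,270,0].tolist(),S["img"][132,256:288,0].tolist())
E
python3 m2.py
python3 - <<'E'
exec(open('m2.py').read().split('print')[0])
for n,u,v,c in(("Tnear",360.4,224.4,T),("Tfar",355.5,203.5,T),("Sleft",263.3,131.6,S),("Sright",281.6,131.6,S)): print(n,np.round(atz(c,u,v,.135),4))
E
```

```text
top row vals [[152, 129, 66, 52, 50, 51, 49, 54, 48, 54, 62, 113, 162, 138, 69, 48, 49, 50, 47, 47], [137, 92, 73, 52, 54, 52, 51, 54, 53, 49, 55, 108, 163, 156, 128, 52, 54, 55, 51, 49], [132, 84, 72, 43, 47, 49, 49, 50, 53, 49, 54, 57, 114, 161, 139, 67, 56, 52, 53, 52], [106, 92, 85, 72, 50, 54, 48, 52, 51, 49, 52, 46, 108, 162, 153, 120, 49, 54, 56, 57]]
side cols [73, 73, 71, 73, 73, 92, 130, 127, 95, 76, 72, 70, 73, 73] [73, 72, 71, 72, 72, 71, 74, 89, 114, 130, 133, 132, 132, 130, 130, 129, 131, 128, 129, 118, 81, 34, 9, 9, 10, 9, 10, 9, 11, 9, 7, 14]
Tnear [ 0.5082 -0.23    0.135 ]
Tfar [ 0.5675 -0.2174  0.135 ]
Sleft [ 0.5646 -0.2305  0.135 ]
Sright [ 0.5104 -0.2372  0.135 ]
```

```bash
python3 - <<'E'
exec(open('m2.py').read().split('print')[0])
gt=T["img"][:,:,0].astype(float); P=[]
for v in range(206,224):
    w=np.clip(gt[v,352:365]-75,0,None); w[-2:]=0; P.append(atz(T,(w*np.arange(352,365)).sum()/w.sum(),v,.135))
P=np.array(P); a=np.polyfit(P[:,0],P[:,1],1); print("top line y=",a,"y@.537",np.polyval(a,.537))
gs=S["img"][:,:,0].astype(float); P=[]
for u in range(265,280):
    w=np.clip(gs[129:137,u]-76,0,None); P.append(atz(S,u,(w*np.arange(129,137)).sum()/w.sum(),.135))
P=np.array(P); b=np.polyfit(P[:,0],P[:,1],1); print("side line",b,np.polyval(b,.537))
for v in (132,133):
  r=gs[v,256:285]; print(r.tolist())
E
```

```text
top line y= [ 0.14622076 -0.30368893] y@.537 -0.2251683822524328
 ** On entry to DLASCL parameter number  4 had an illegal value
 ** On entry to DLASCL parameter number  4 had an illegal value
 ** On entry to DLASCL parameter number  4 had an illegal value
 ** On entry to DLASCL parameter number  4 had an illegal value
 ** On entry to DLASCL parameter number  5 had an illegal value
 ** On entry to DLASCL parameter number  4 had an illegal value<stdin>:8: RuntimeWarning: invalid value encountered in scalar divide
Traceback (most recent call last):
numpy.linalg.LinAlgError: SVD did not converge in Linear Least Squares
```

Call:
servo_tool --deltas '[{"dx": 8,"dy": -30,"dz": 0,"rx": 0,"ry": 0,"rz": 0.1,"fingers": -0.1},{"dx": 10,"dy": -40,"dz": 0,"rx": 0,"ry": 0,"rz": 0.14,"fingers": -0.1},{"dx": 12,"dy": -45,"dz": 0,"rx": 0,"ry": 0,"rz": 0.14,"fingers": -0.1},{"dx": 12,"dy": -45,"dz": 0,"rx": 0,"ry": 0,"rz": 0.14,"fingers": -0.1},{"dx": 9,"dy": -40,"dz": 0,"rx": 0,"ry": 0,"rz": 0.1,"fingers": -0.1},{"dx": 2,"dy": -9,"dz": -20,"rx": 0,"ry": 0,"rz": 0.007,"fingers": -0.1},{"dx": 0,"dy": 0,"dz": -30,"rx": 0,"ry": 0,"rz": 0,"fingers": -0.1},{"dx": 0,"dy": 0,"dz": 0,"rx": 0,"ry": 0,"rz": 0,"fingers": -0.1}]'

```text
clock: 9.7
tcp_pos: [0.5364, -0.2265, 0.2575]
orientation: [-0.003, -0.068, 0.998, 0.002]
wrist_force: [-0.5, -0.1, 0.8]
finger_gap: 0.0467
```

Call:
servo_tool --deltas '[{"dx": 0,"dy": 0,"dz": 0,"rx": 0,"ry": 0,"rz": 0,"fingers": -0.1}]'

```text
clock: 9.8
tcp_pos: [0.5377, -0.2265, 0.2614]
orientation: [-0.001, -0.069, 0.998, 0.0]
wrist_force: [0.4, 0.0, 0.3]
finger_gap: 0.047
```

Call:
servo_tool --deltas '[{"dx": 0,"dy": 0,"dz": -25,"rx": 0,"ry": 0,"rz": 0,"fingers": -0.1},{"dx": 0,"dy": 0,"dz": -25,"rx": 0,"ry": 0,"rz": 0,"fingers": -0.1},{"dx": 0,"dy": 0,"dz": -20,"rx": 0,"ry": 0,"rz": 0,"fingers": -0.1},{"dx": 0,"dy": 0,"dz": -15,"rx": 0,"ry": 0,"rz": 0,"fingers": 0.1},{"dx": 0,"dy": 0,"dz": 0,"rx": 0,"ry": 0,"rz": 0,"fingers": 0.4},{"dx": 0,"dy": 0,"dz": 0,"rx": 0,"ry": 0,"rz": 0,"fingers": 0.6},{"dx": 0,"dy": 0,"dz": 0,"rx": 0,"ry": 0,"rz": 0,"fingers": 0.65}]' --newtons 25

```text
clock: 10.5
tcp_pos: [0.5388, -0.227, 0.1785]
orientation: [0.001, -0.07, 0.998, -0.001]
wrist_force: [-0.4, 0.3, 0.1]
finger_gap: 0.0148
```

Call:
servo_tool --deltas '[{"dx": 0,"dy": 0,"dz": 0,"rx": 0,"ry": 0,"rz": 0,"fingers": 0.75},{"dx": 0,"dy": 0,"dz": 0,"rx": 0,"ry": 0,"rz": 0,"fingers": 0.75}]'

```text
clock: 10.7
tcp_pos: [0.5381, -0.227, 0.1774]
orientation: [0.001, -0.07, 0.998, -0.0]
wrist_force: [0.4, 0.7, 0.5]
finger_gap: 0.011
```

Call:
servo_tool --deltas '[{"dx": 0,"dy": 0,"dz": 0,"rx": 0,"ry": 0,"rz": 0,"fingers": 1},{"dx": 0,"dy": 0,"dz": 0,"rx": 0,"ry": 0,"rz": 0,"fingers": 1},{"dx": 0,"dy": 0,"dz": 0,"rx": 0,"ry": 0,"rz": 0,"fingers": 1}]'

```text
clock: 11.0
tcp_pos: [0.5381, -0.2269, 0.1773]
orientation: [0.001, -0.07, 0.998, -0.0]
wrist_force: [0.2, 0.2, 5.8]
finger_gap: 0.0074
```

Call:
servo_tool --deltas '[{"dx": 0,"dy": 0,"dz": 0,"rx": 0,"ry": 0,"rz": 0,"fingers": 1},{"dx": 0,"dy": 0,"dz": 5,"rx": 0,"ry": 0,"rz": 0,"fingers": 1},{"dx": 0,"dy": 0,"dz": 15,"rx": 0,"ry": 0,"rz": 0,"fingers": 1},{"dx": 0,"dy": 0,"dz": 25,"rx": 0,"ry": 0,"rz": 0,"fingers": 1},{"dx": 0,"dy": 0,"dz": 30,"rx": 0,"ry": 0,"rz": 0,"fingers": 1},{"dx": 0,"dy": 0,"dz": 35,"rx": 0,"ry": 0,"rz": 0,"fingers": 1},{"dx": 0,"dy": 0,"dz": 30,"rx": 0,"ry": 0,"rz": 0,"fingers": 1},{"dx": 0,"dy": 0,"dz": 10,"rx": 0,"ry": 0,"rz": 0,"fingers": 1}]' --newtons 70

```text
clock: 11.8
tcp_pos: [0.5383, -0.2272, 0.3292]
orientation: [0.001, -0.07, 0.998, -0.001]
wrist_force: [0.4, -0.7, -3.3]
finger_gap: 0.0067
```

Call:
servo_tool --deltas '[{"dx": 0,"dy": 15,"dz": 0,"rx": 0,"ry": 0,"rz": -0.02,"fingers": 1},{"dx": -6,"dy": 35,"dz": 0,"rx": 0,"ry": 0,"rz": -0.042,"fingers": 1},{"dx": -6,"dy": 40,"dz": 0,"rx": 0,"ry": 0,"rz": -0.042,"fingers": 1},{"dx": -6,"dy": 40,"dz": 0,"rx": 0,"ry": 0,"rz": -0.042,"fingers": 1},{"dx": -6,"dy": 40,"dz": 0,"rx": 0,"ry": 0,"rz": -0.042,"fingers": 1},{"dx": -6,"dy": 40,"dz": 0,"rx": 0,"ry": 0,"rz": -0.042,"fingers": 1},{"dx": -7,"dy": 40,"dz": 0,"rx": 0,"ry": 0,"rz": -0.042,"fingers": 1},{"dx": -7,"dy": 40,"dz": 0,"rx": 0,"ry": 0,"rz": -0.042,"fingers": 1}]'

```text
clock: 12.6
tcp_pos: [0.4925, 0.0647, 0.3247]
orientation: [-0.001, 0.088, 0.996, -0.0]
wrist_force: [0.5, 0.8, -2.8]
finger_gap: 0.007
```

Call:
servo_tool --deltas '[{"dx": -7,"dy": 40,"dz": 0,"rx": 0,"ry": 0,"rz": -0.042,"fingers": 1},{"dx": -7,"dy": 40,"dz": 0,"rx": 0,"ry": 0,"rz": -0.042,"fingers": 1},{"dx": -7,"dy": 40,"dz": 0,"rx": 0,"ry": 0,"rz": -0.042,"fingers": 1},{"dx": -7,"dy": 35,"dz": 0,"rx": 0,"ry": 0,"rz": -0.042,"fingers": 1},{"dx": -7,"dy": 30,"dz": 0,"rx": 0,"ry": 0,"rz": -0.042,"fingers": 1},{"dx": -5,"dy": 25,"dz": 0,"rx": 0,"ry": 0,"rz": -0.042,"fingers": 1},{"dx": -4,"dy": 19,"dz": 0,"rx": 0,"ry": 0,"rz": -0.028,"fingers": 1},{"dx": 0,"dy": 0,"dz": 0,"rx": 0,"ry": 0,"rz": 0,"fingers": 1}]'

```text
clock: 13.4
tcp_pos: [0.4484, 0.2941, 0.3244]
orientation: [-0.001, 0.224, 0.975, -0.001]
wrist_force: [-0.0, 0.3, -3.3]
finger_gap: 0.0067
```

```bash
python3 snap.py 5; cat > ov2.py <<'E'
import sys
from h import *
from scipy.spatial.transform import Rotation as Ro
tag,pic=sys.argv[1:3]
S=dict(np.load(f"side{tag}.npz"));T=dict(np.load(f"top{tag}.npz"))
s=env.get_state(); q=s["orientation"]; M=Ro.from_quat(q[[1,2,3,0]]).as_matrix(); yaw=np.arctan2(M[1,0],M[0,0])+np.pi; tc=s["tcp_pos"]; zb=tc[2]-.1673
nose=place([[.03,0,.07]],tc[0],tc[1],yaw,zb)[0]; print("yaw",yaw-2*np.pi*(yaw>np.pi),"tilt",M[:2,2],"nose",nose)
t=np.linspace(-np.pi/2,np.pi/2,20)
out=np.array([[-.03,0,0],[.03,0,0],[.03,0,.045]]+[[.03+.025*np.cos(a),0,.07+.025*np.sin(a)] for a in t]+[[.03,0,.125],[-.03,0,.125]])
def crop(c,x,y):
    k=4; i=cv2.convertScaleAbs(cv2.resize(c["img"][y:y+100,x:x+100,::-1],(400,400),interpolation=cv2.INTER_CUBIC),alpha=1.6)
    def d(P,col,cl=True): cv2.polylines(i,[np.round(((proj(c,P)+.5-[x,y])*4-.5)*16).astype(np.int32).reshape(-1,1,2)],cl,col,1,cv2.LINE_AA,4)
    for yy in(-.004,.004): d(place(out+[0,yy,0],tc[0],tc[1],yaw,zb),(0,255,0))
    u=np.array([np.cos(1.115),np.sin(1.115),0]); L=np.array([.5428,.414,.23]); d(np.array([L,L-.15*u]),(255,0,255),False)
    return i
cv2.imwrite(pic,np.hstack([crop(S,200,250),crop(T,120,170)]))
E
python3 ov2.py 5 pics/g6.png
```

```text
{'clock': 13.5, 'joint_pos': [0.4272, 0.2335, -0.0097, 1.3304, -0.0005, 0.8795], 'tcp_pos': [0.4491, 0.2922, 0.3249], 'orientation': [-0.0009, 0.2243, 0.9745, -0.001], 'wrist_force': [-0.5822, -0.7725, -3.1835], 'finger_gap': 0.0071}
yaw -0.45237304568562475 tilt [-0.00229998 -0.00155385] nose [0.47607992 0.27909499 0.2275991 ]
```

View pics/g6.png

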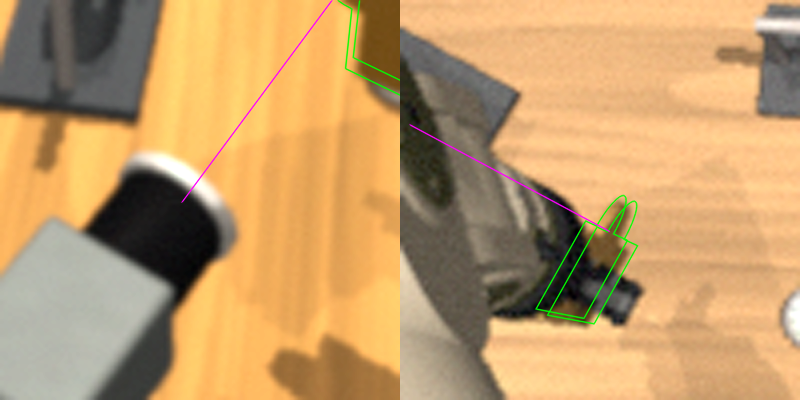

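The top crop shows the plate in the gripper matching the green model, with its nose at the end of the magenta axis line. The side crop missed the plate. Height is about 2.4 mm low, so I'll raise it, then check with better crops and the lens circle drawn in.

Call:
servo_tool --deltas '[{"dx": 0.5,"dy": 0,"dz": 2.5,"rx": 0,"ry": 0,"rz": 0,"fingers": 1},{"dx": 0,"dy": 0,"dz": 0,"rx": 0,"ry": 0,"rz": 0,"fingers": 1},{"dx": 0,"dy": 0,"dz": 0,"rx": 0,"ry": 0,"rz": 0,"fingers": 1}]'

```text
clock: 13.8
tcp_pos: [0.4506, 0.2915, 0.329]
orientation: [0.0, 0.226, 0.974, 0.0]
wrist_force: [0.1, 0.1, -3.8]
finger_gap: 0.0069
```

```bash
python3 snap.py 6
sed -i 's/    return i$/    t=np.linspace(0,6.283,60); d(place(np.c_[0*t,.0266*np.cos(t),.23+.0266*np.sin(t)],.5428,.414,1.115),(0,0,255))\n    return i/; s/^cv2.imwrite.*/T0=dict(np.load("top0.npz"))\ncv2.imwrite(pic,np.hstack([np.vstack([crop(S,245,190)[:200],crop(S,245,190)[200:]]),crop(S,180,270),][:2]) if 0 else np.hstack([crop(S,250,185),crop(T0,65,150)]))/' ov2.py
python3 ov2.py 6 pics/g7.png
```

```text
{'clock': 13.9, 'joint_pos': [0.4251, 0.2322, -0.0013, 1.337, 0.0, 0.8798], 'tcp_pos': [0.4504, 0.2917, 0.329], 'orientation': [0.0001, 0.2254, 0.9743, 0.0001], 'wrist_force': [-0.0402, -0.3764, -3.8116], 'finger_gap': 0.007}
yaw -0.45474290633639214 tilt [0.00025955 0.00015572] nose [0.4773988  0.27855927 0.23173024]
```

View pics/g7.png

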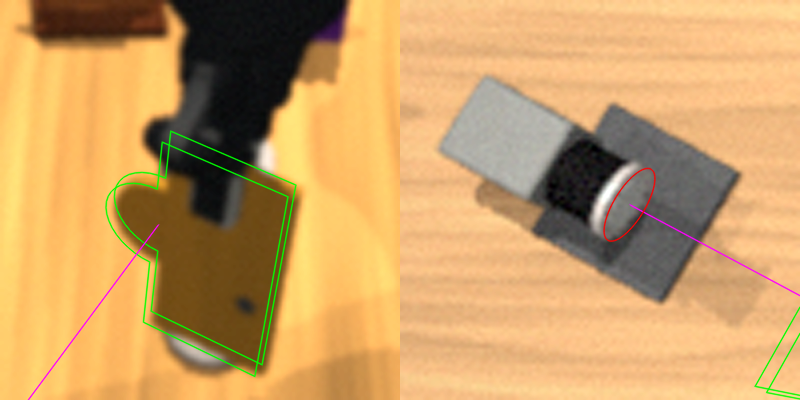

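The side crop shows the plate upright, matching the green model to about 1 px, with the nose centre at (160,225) on the magenta axis. The red circle matches the lens rim. I'll trim z by 1.5 mm, then take a final look and hand in.

Call:
servo_tool --deltas '[{"dx": 0,"dy": 1,"dz": -1.5,"rx": 0,"ry": 0,"rz": 0,"fingers": 1},{"dx": 0,"dy": 0,"dz": 0,"rx": 0,"ry": 0,"rz": 0,"fingers": 1},{"dx": 0,"dy": 0,"dz": 0,"rx": 0,"ry": 0,"rz": 0,"fingers": 1},{"dx": 0,"dy": 0,"dz": 0,"rx": 0,"ry": 0,"rz": 0,"fingers": 1}]'

```text
clock: 14.3
tcp_pos: [0.4502, 0.2933, 0.3274]
orientation: [0.0, 0.225, 0.974, 0.0]
wrist_force: [-0.7, -0.4, -4.2]
finger_gap: 0.0067
```

```bash
python3 snap.py 7; python3 ov2.py 7 pics/x.png; python3 - <<'E'
import numpy as np,cv2
S=np.load("side7.npz")["img"][:,:,::-1];T=np.load("top7.npz")["img"][:,:,::-1]
a=cv2.resize(S[90:340,120:370],(400,400),interpolation=cv2.INTER_CUBIC);b=cv2.resize(T[80:330,180:430],(400,400),interpolation=cv2.INTER_CUBIC)
cv2.imwrite("pics/fin.png",cv2.convertScaleAbs(np.hstack([a,b]),alpha=1.5))
E
```

```text
{'clock': 14.4, 'joint_pos': [0.428, 0.2339, -0.003, 1.3338, 0.0001, 0.8817], 'tcp_pos': [0.4502, 0.2933, 0.3274], 'orientation': [0.0, 0.2249, 0.9744, 0.0], 'wrist_force': [-0.0002, 0.6884, -2.2185], 'finger_gap': 0.0067}
yaw -0.45366657947708866 tilt [6.03677314e-05 8.63285547e-05] nose [0.47713231 0.28016455 0.2301294 ]
```

View pics/fin.png

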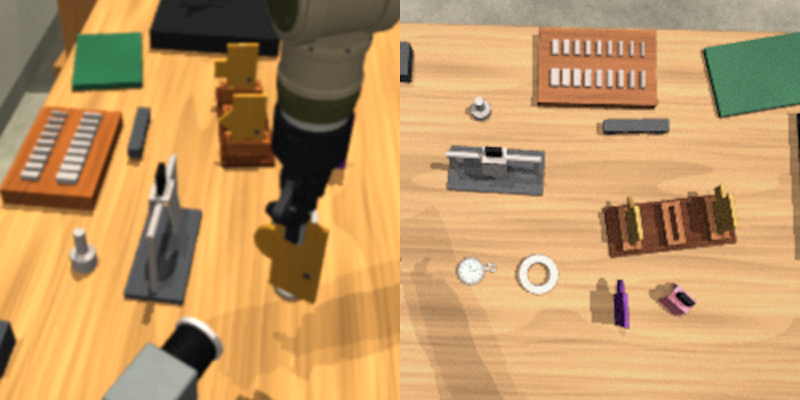

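The final view shows the saddle on the rail at (493,155), the middle slot empty with the other templates standing, the bystanders in place, and the due template held in front of the lens.

```bash
python3 -c "
from workcell import job
print(job.hand_in())"
```

```text
the job is handed in; nothing more can be done
None
```

The job is done and handed in at about 14.5 s of the 59 s. I hung the steel saddle on the rail bar and let go of it, then drew the round-nosed template from the middle slot. The arm is holding it still in front of the inspection camera.

**Last checks:**
- **Template:** the nose works out at (0.477, 0.280, 0.230) m, against a measured view point of (0.477, 0.279, 0.230) m. The face is square to my measured lens axis within about 0.002 rad, and the plate is upright with no measurable tilt. The nose position comes from the tool pose and the grip height. The image overlay before the last 1–2 mm trim agreed to about 1 px (2 mm).
- **Saddle:** it hangs astride the bar at about mid-length.
- **Rest of the bench:** the other two templates, the pink and purple look-alikes and the rest of the items in view are where they were.

**Disagreements:**
- **Camera fits:** the two cameras differed by 3–6 mm in y on the saddle and template. I used values in between, and the grips showed almost no sideways force.
- **Lens distance:** the lens front is read from its rim in the pictures, so the 150 mm distance is good to only about 3–5 mm.
- **Gripper gap:** the finger gap read 6.7–7.4 mm on the 8 mm plate, and about 9.5 mm on the 10 mm fin.

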